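Take a shelf board's width with the spring hook rule and lock it

ROBOT

A 6-joint arm with a two-finger parallel gripper is mounted at the origin on the work surface. World frame = base frame: x ahead of the robot, y to its left, z up, the work surface at z = 0. Lengths are in mm, angles in rad, forces in N, time in s.
With the tool pointing down it reaches from about 300 to 775 mm from the base axis. Payload 14.6 kg.
Tool frame: the origin (TCP) lies between the finger pads; the fingertips stand 19 mm ahead of it and the grasp point (between the pads) is the TCP; z points along the fingers, y is the line along which they close (so a half turn about z gives the same grasp; the last joint's range is limited). The gripper opens to 94 mm and grips with 3 to 60 N. Pads are 16 mm wide; open, the fingers measure 119 mm over their backs; the gripper's body (75 mm by 177 mm) begins 78 mm behind the grasp point.
Start: joints at [-1.255, 0.3, 1.521, -0, 1.321, -0.067], TCP at [205.428, -510.185, 224.446] pointing down, gripper open.
Joint ranges: [-3.03, 3.03], [-0.79, 2.21], [0.23, 2.52], [-1.04, 4.18], [0, 3.07], [-2.55, 2.55]. Speed limits (rad/s): [2.22, 2.22, 2.57, 3.14, 3.14, 3.14].

INTERFACE

Orientations are given as [roll, pitch, yaw] about the fixed x, y, z axes, in that order (R = Rz(yaw) Ry(pitch) Rx(roll)).
In Python, from cell import monitor, imaging, job, find_in, trace gives the robot as it stands. The module is installed in compiled form; this text tells all that it offers.
- The arm moves only by the tool arm_command, never from a script. Its argument "steps" is a list of rows, each a list of 5 numbers: the opening, from 0 (shut) to 1 (fully open), then the shift along the tool's x, y, z in mm, then the turn about the tool's z in degrees. In form: [[gripper, dx, dy, dz, turn], ...]. A call has 1 to 20 rows; each row is the pose to reach, as a shift and turn from the pose commanded when the call began, along the tool's axes at that moment; what a row does not reach only later rows make up. A row lasts 1/8 s, in which the tool goes at most 62.5 mm and 10.7 degrees, less where a joint would pass 70% of its speed; a pose out of reach is approached as far as the arm can. A call with a gripper value outside its range is refused whole. The fingers move at their own pace and stop on an object; "force" is the grip in N (left out, the last holds). Time passes only in rows, so rows that repeat a pose let the fingers close. It gives the time, the measured TCP pose, the force, the opening and the grip force at its end, in the units of the state.
- monitor.read_state(): the state, without advancing time (a new reading comes with each control period).
- imaging.camera(name): name is "scene" or "top"; returns a dict with "img" (420x560x3 uint8, red, green, blue), "mtx" (3x3 intrinsics, pixels), "view" (4x4, takes a point from world to camera coordinates). Camera axes: x right, y down, z forward; pixel columns grow to the right and rows downward; lengths in mm; the calibration is good to about 2 mm. A picture is of the moment at which its call begins. There is no depth.
- job.sign_off(): hands the job in; it is judged then, once.
Trained networks look in a picture, given as the dict that the camera call returned (one of the last four; its "shot" number tells which), for a name from the list of things; names that differ only in an ending like _2 or _b are one class to them, and where a whole thing is asked for, a point or a joint stands for the part that bears it (a point fixed in the world has none). Each returns a list of dicts, best first, with "p" (0 to 1); they miss things now and then, are a little off and sometimes report something else, mostly with a low value. They report only what shows in the picture. A call takes as long as a camera call. They do not tell look-alikes from the thing itself.
- find_in(picture, target): "rect" ([centre column, centre row, width, height] in pixels, round what is visible of it).
- trace(picture, target): "region" (420x560 bool, what is visible of it) and "rect" ([centre column, centre row, width, height] in pixels, round what is visible of it).
The state is a dict: "clock": time; "joints": joint angles; "qd": joint speeds; "effort": joint torques, N m; "eef_pos": TCP position; "eef_rot": TCP orientation; "wrist_force": force on the tool from outside, world axes, zero at the start; "moment": the same for the moment, N m; "finger_gap": finger opening in mm; "finger_force": force on a finger pad.
Only numpy, scipy, OpenCV 4.12 (cv2) and the standard library are available. Lean on these libraries where they do the work, as an engineer would, in place of code of your own. Each camera call takes 0.05 s, during which the arm holds its last target. There are 200 camera calls.

TASK

Take the width of the shelf board with the spring rule: lift it off its rest, hook its blade end over the board's far long edge near the middle, back the case away against the spring until its heel drops behind the near edge, and let the heel come snug there, square across the board. Then press the case flat on the board so that the brake under it goes fully in and locks the blade, and leave the rule there. Work gently, so as not to dent the board (all contact on it under 50 N in total), never let the blade snap back, and leave everything else where it is.

Things in the scene. Friction and masses are not known exactly. Their poses are not given: they have to be found in the camera images.
- board: Pale wooden shelf board fixed level on a low stand, 290 mm long (its y), 22 mm thick, free air below both long edges. Origin on the table under it, x away from the robot. Near long edge at x = -77.5 mm. Its width is what is to be measured: 151 to 159 mm, so the far edge is at x = +73.5 to +81.5 mm. Its top is 42 to 60 mm above the table: find it by touch.
- rest: Dark wooden rest block, fixed, 80 x 70 mm, 34 mm high, grooved along its middle; origin on the table under it. The rule starts standing level on it, nose along the rest's x. The hook hangs 20 mm down ahead of it and the heel 10 mm behind: lift the rule straight up at least 25 mm before moving sideways.
- rule_centre (a point): Spring rule: black tape-measure case, stiff steel blade sliding straight out of its nose, 0.23 to 0.35 kg. This point: middle of the case, 30 mm above its flat underside. x to the nose (the way the blade comes out), y across, z up. The case is 110 mm long (x -55 to +55), 34 mm wide, 58 mm high (28 above this point, 30 below). Grip it across its 34 mm width from above.
- rule_heel (a point): The heel: steel plate 34 mm wide, 8 mm thick at the rear end of the case, reaching 10 mm below the case's underside. This point: middle of its inner face (towards the nose; it comes to bear on the board's near edge) at the level of the underside, 55 mm behind and 30 mm below rule_centre. Axes as the case.
- hook (a point): The hook: steel plate 22 mm wide, 4 mm thick, turned down at the blade's end, reaching 20 mm below the case's underside. This point: middle of its inner face (towards the case) at the level of the underside, 60 mm ahead of the case's middle plus the value of joint blade. Axes as the case. The blade, 22 mm wide, runs 7 to 9 mm above the underside's level.
- blade (a joint): How far the blade is drawn out, m: 0 fully in (inner faces of hook and heel 115 mm apart), 0.07 fully out. A spring draws it in with about 4 N at 0, rising to 5.4 N at 0.07. With hook and heel snug on the board it reads 0.036 to 0.044, as the board is wide; the spring then bears on the board with some 5 N at each edge, and the hook's rubbing on its edge adds up to 4 N.
- brake (a joint): The brake: rubber shoe 24 x 12 mm under the middle of the case, m: 0 free, standing 4 mm out below the underside; pushed in by pressing the case down on something flat, it is flush and clamps the blade at about 0.0035 to 0.004. It needs 6 to 8 N, or 10 to 18 N on the wrist when hook and heel rub on their edges; it stays where it is left. On the rest it hangs free in the groove.
- chalk_a: Blue chalk cube, 23 mm, on the table beside the board's +y end; origin at its underside. Leave it alone.
- chalk_b: Blue chalk cube, 23 mm, on the table beside the rest, on its +y side; origin at its underside. Leave it alone.
- driver: Black-handled screwdriver, 150 mm long, lying on the table between the board and the rest. Leave it alone.
- glue: White glue bottle, 44 mm across, 100 mm high, in front of the robot; origin at its underside. Leave it alone.
- mug: White mug, 80 mm across, 90 mm high, at the back of the table; origin at its underside. Leave it alone.
- tips_jar: Small glass jar, 56 mm across, 60 mm high, on the right; origin at its underside. Leave it alone.
- offcut: Wooden offcut, 90 x 45 x 22 mm, on the left; origin at its underside. Leave it alone.
There are look-alikes about, which are no part of the job. Of the things that look like the part that bears rule_centre, the middle-sized one is meant.

How it is judged:
By the outcome, as a careful person would: the job done as asked, in the order asked, and still so for the second after the job is handed in, with the robot touching nothing.
It also fails if it takes over 51 s, if anything falls off the work surface, if the arm or the gripper's body presses on something with over 40 N, if the wrist force passes 120 N, or if a joint passes its speed limit or range.

## Working session

There is one attempt and no reset: what is moved stays moved. The work goes in short steps, Python scripts to look and compute and a tool call to move; the robot and the scene stay as the last step left them, time stands still between calls to the robot, and variables do not carry over. Pictures are saved under pics/ and viewed, at most 10 in all, crops included, and the job is handed in when it is done.

Besides the shell and the picture viewer there is one more tool, called as a command line: name --pt "numbers of a row" for each row, then --argument value for the rest. arm_command: Moves the arm, as the interface text tells. Its arguments: {"type":"object","properties":{"steps":{"type":"array","items":{"type":"array","items":{"type":"number"}}},"force":{"type":"number"}},"required":["steps"]}

```bash
mkdir -p pics; cat > h.py <<'E'
from cell import monitor, imaging, job, find_in, trace
import numpy as np, cv2
def shot(n,f=None):
    p=imaging.camera(n)
    if f: cv2.imwrite('pics/'+f,p['img'][:,:,::-1])
    return p
def ray(p,uv):
    V=np.array(p['view']);K=np.array(p['mtx']);R=V[:3,:3];t=V[:3,3]
    return -R.T@t, R.T@np.linalg.solve(K,[uv[0],uv[1],1])
def atz(p,uv,z):
    c,d=ray(p,uv); return (c+d*(z-c[2])/d[2])
def proj(p,X):
    V=np.array(p['view']);q=np.array(p['mtx'])@(V[:3,:3]@np.array(X)+V[:3,3]);return q[:2]/q[2]
E
python3 - <<'E'
from h import *
s=monitor.read_state();print({k:np.round(v,3) for k,v in s.items()})
T=shot('top','t0.png');S=shot('scene','s0.png')
for n in ['rule_centre','rest','board','hook','chalk_a','driver','glue','mug','tips_jar','offcut']:
    for nm,p in (('T',T),('S',S)):
        print(n,nm,[(np.round(d['rect']).tolist(),round(d['p'],2), np.round(atz(p,d['rect'][:2],40)[:2]).tolist()) for d in find_in(p,n)])
for p in (T,S): print(ray(p,(280,210)))
E
```

```text
{'clock': np.float64(0.0), 'joints': array([-1.255,  0.3  ,  1.522, -0.   ,  1.321, -0.067]), 'qd': array([ 0.   , -0.001,  0.001, -0.002,  0.001, -0.001]), 'effort': array([-3.0000e-03, -5.3182e+01, -3.5274e+01,  7.1000e-02,  2.4000e-02,
       -0.0000e+00]), 'eef_pos': array([ 205.356, -509.972,  223.893]), 'eef_rot': array([-3.14 , -0.   ,  0.383]), 'wrist_force': array([ 1.028, -0.039, -0.286]), 'moment': array([ 0.005, -0.003,  0.021]), 'finger_force': np.float64(0.0), 'finger_gap': np.float64(93.767)}
rule_centre T [([331.0, 183.0, 25.0, 32.0], 0.76, [644.0, -132.0]), ([373.0, 217.0, 24.0, 43.0], 0.73, [545.0, -251.0]), ([363.0, 293.0, 47.0, 66.0], 0.68, [330.0, -219.0])]
rule_centre S [([240.0, 207.0, 27.0, 31.0], 0.97, [648.0, -114.0]), ([301.0, 139.0, 54.0, 49.0], 0.84, [354.0, -207.0]), ([245.0, 157.0, 33.0, 45.0], 0.73, [530.0, -254.0])]
rest T [([369.0, 220.0, 26.0, 27.0], 0.6, [536.0, -241.0])]
rest S [([246.0, 115.0, 16.0, 29.0], 0.71, [421.0, -400.0]), ([249.0, 170.0, 28.0, 23.0], 0.67, [552.0, -207.0])]
board T [([220.0, 213.0, 108.0, 66.0], 0.87, [562.0, 189.0]), ([2
[... 470 characters left out ...]
, 8.0])]
glue T [([280.0, 266.0, 17.0, 16.0], 0.59, [407.0, 15.0])]
glue S [([341.0, 192.0, 20.0, 30.0], 0.98, [406.0, 16.0])]
mug T [([250.0, 131.0, 41.0, 36.0], 0.68, [802.0, 102.0])]
mug S [([236.0, 296.0, 39.0, 55.0], 0.74, [802.0, 85.0])]
tips_jar T [([434.0, 264.0, 25.0, 17.0], 0.82, [411.0, -419.0])]
tips_jar S [([246.0, 114.0, 16.0, 26.0], 0.77, [416.0, -404.0])]
offcut T [([141.0, 283.0, 20.0, 29.0], 0.92, [360.0, 418.0])]
offcut S [([477.0, 296.0, 39.0, 39.0], 0.73, [380.0, 433.0])]
(array([ 462.22477781,  -18.24822076, 1340.99766634]), array([ 0.08150559,  0.02564973, -0.99636438]))
(array([966.97172751, 455.2295959 , 893.72967665]), array([-0.37083923, -0.46586292, -0.80350021]))
```

View pics/t0.png

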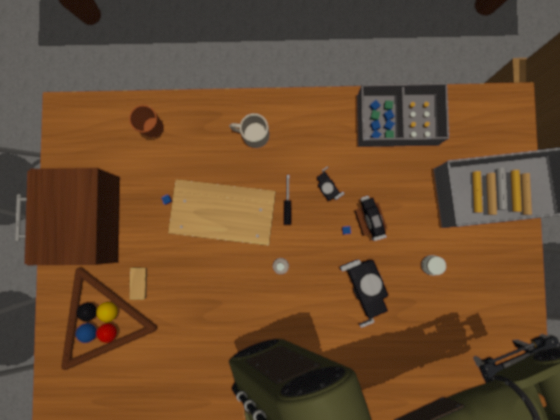

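View pics/s0.png

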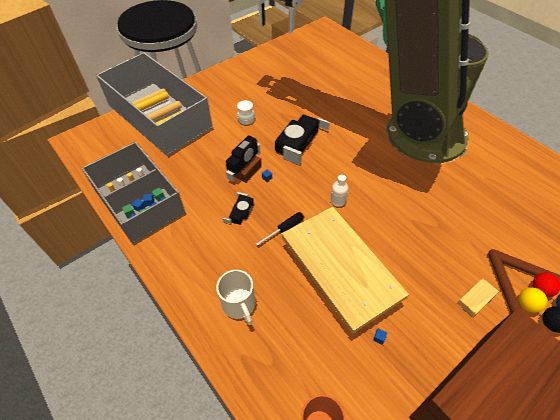

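The middle-sized rule sits on the rest, at about (372,218) in top and (243,155) in scene. The board is at (222,212) in top. I'll zoom in on both.

```bash
python3 - <<'E'
from h import *
T=shot('top');S=shot('scene')
a=cv2.resize(T['img'][185:250,340:410],None,fx=5.5,fy=5.5,interpolation=cv2.INTER_CUBIC)
b=cv2.resize(S['img'][125:190,212:282],None,fx=5.5,fy=5.5,interpolation=cv2.INTER_CUBIC)
cv2.imwrite('pics/c1.png',np.hstack([a,b])[:,:,::-1])
for n,p in (('T',T),('S',S)):
    m=trace(p,'board')[0]['region'].astype(np.uint8)
    c=max(cv2.findContours(m,0,2)[0],key=cv2.contourArea)
    q=cv2.approxPolyDP(cv2.convexHull(c),6,True)[:,0]; print(n,q.tolist(),[np.round(atz(p,x,51)[:2]).tolist() for x in q])
    r=cv2.minAreaRect(np.array([atz(p,x,51)[:2] for x in c[:,0]],np.float32));print(r)
E
```

```text
T [[176, 181], [272, 191], [268, 242], [169, 231]] [[656.0, 317.0], [623.0, 38.0], [476.0, 50.0], [510.0, 336.0]]
((566.8209228515625, 183.8153533935547), (292.83746337890625, 159.0948486328125), 82.83103942871094)
S [[331, 208], [407, 293], [353, 332], [282, 238]] [[471.0, 46.0], [503.0, 329.0], [661.0, 315.0], [628.0, 37.0]]
((563.1934204101562, 179.99732971191406), (295.6329040527344, 165.8828582763672), 82.84561920166016)
```

View pics/c1.png

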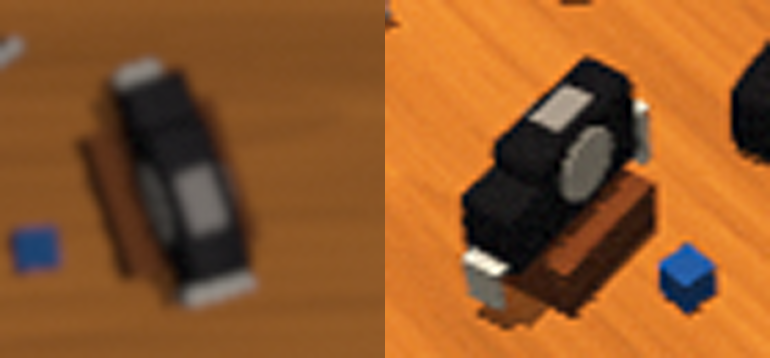

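```bash
cat > fit.py <<'E'
from h import *
from scipy.optimize import minimize
def sil(p,parts,T):
    m=np.zeros((420*4,560*4),np.uint8)
    for P in parts:
        q=np.array([proj(p,T(x)) for x in P])
        cv2.fillConvexPoly(m,cv2.convexHull(np.round((q+.5)*4).astype(np.int32)),1)
    return m
def box(x0,x1,y,z0,z1): return [(x,s*y,z) for x in(x0,x1) for s in(-1,1) for z in(z0,z1)]
def near(p,name,X):
    L=[d for d in trace(p,name)]
    d=min(L,key=lambda d:np.hypot(*(np.array(d['rect'][:2])-proj(p,X))))
    return cv2.resize(d['region'].astype(np.uint8),None,fx=4,fy=4,interpolation=0)
def tf(x,y,a): 
    c,s=np.cos(a),np.sin(a); return lambda P:(x+c*P[0]-s*P[1],y+s*P[0]+c*P[1],P[2])
def fit(views,masks,parts,v0,step):
    def cost(v):
        r=0
        for p,M in zip(views,masks):
            m=sil(p,parts(v),tf(*v[:3])); r-= (m&M).sum()/ (m|M).sum()
        return r
    v0=np.array(v0,float);sx=[v0]+[v0+np.eye(len(v0))[i]*step[i] for i in range(len(v0))]
    for _ in range(2):
        o=minimize(cost,v0,method='Nelder-Mead',options=dict(initial_simplex=sx,maxiter=250,xatol=.05,fatol=1e-4)); v0=o.x
        sx=[v0]+[v0-np.eye(len(v0))[i]*step[i]/2 for i in range(len(v0))]
    return v0,o.fun
def rule(z,b=0,h=None):  # underside at z
    return lambda v:[box(-55,v[3],17,z,z+58),box(-55,55,17,z,z+v[4]),box(-63,-55,17,z-10,z+v[4]),box(60+b,64+b,11,z-20,z+9)]
E
python3 - <<'E'
from fit import *
T=shot('top');S=shot('scene')
for V in ([T,S],[T],[S]):
    r=fit(V,[near(p,'rule_centre',(545,-245,60)) for p in V],rule(34),[545,-245,.3,25,35],[8,8,.1,10,8]);print('rule',np.round(r[0],3),r[1])
bd=lambda v:[box(-77.5,v[3]-77.5,145,v[4]-22,v[4])]
for V in ([T,S],[T],[S]):
    r=fit(V,[near(p,'board',(565,182,50)) for p in V],bd,[565,182,-.12,155,51],[8,8,.05,4,6]);print('board',np.round(r[0],3),r[1])
E
```

```text
rule [ 5.45510e+02 -2.47338e+02  3.30000e-01  2.29780e+01  4.18960e+01] -1.7487832415060103
rule [ 5.46608e+02 -2.45560e+02  2.91000e-01  2.94070e+01  3.72910e+01] -0.8945330090966406
rule [ 5.42925e+02 -2.48772e+02  3.21000e-01  2.37500e+01  4.25810e+01] -0.8745153330983433
board [ 5.65244e+02  1.82007e+02 -1.28000e-01  1.54797e+02  6.16550e+01] -1.958945435999135
board [ 5.65278e+02  1.85089e+02 -1.27000e-01  1.56321e+02  5.39740e+01] -0.9813317720179251
board [ 5.62447e+02  1.80429e+02 -1.29000e-01  1.55443e+02  5.72910e+01] -0.9863576752071138
```

arm_command --pt "0.7 30 -8 0 0" --pt "0.7 70 -20 0 1" --pt "0.7 115 -33 0 1" --pt "0.7 160 -45 0 2" --pt "0.7 205 -58 0 2" --pt "0.7 250 -71 0 3" --pt "0.7 295 -84 10 3" --pt "0.7 335 -95 25 4" --pt "0.7 370 -105 45 4" --pt "0.7 395 -112 60 4" --pt "0.7 410 -116 72 4.2" --pt "0.7 414 -117 74 4.2" --pt "0.7 414 -117 74 4.2" --force 30

```text
clock: 3.42
eef_pos: [545.6, -247.5, 150.8]
eef_rot: [3.141, -0.0, 0.309]
wrist_force: [-0.3, -0.2, -0.3]
finger_gap: 65.9
finger_force: 0.0
```

```bash
python3 - <<'E'
from h import *
S=shot('scene')
cv2.imwrite('pics/c2.png',cv2.resize(S['img'][70:200,190:320],None,fx=4.5,fy=4.5,interpolation=cv2.INTER_CUBIC)[:,:,::-1])
s=monitor.read_state();print({k:np.round(s[k],3) for k in('clock','eef_pos','eef_rot','wrist_force','finger_gap','joints')})
E
```

```text
{'clock': np.float64(3.475), 'eef_pos': array([ 545.513, -247.678,  151.078]), 'eef_rot': array([ 3.141, -0.   ,  0.309]), 'wrist_force': array([-0.907, -0.258, -0.695]), 'finger_gap': np.float64(65.816), 'joints': array([-0.487,  0.473,  1.458, -0.   ,  1.21 ,  0.775])}
```

View pics/c2.png

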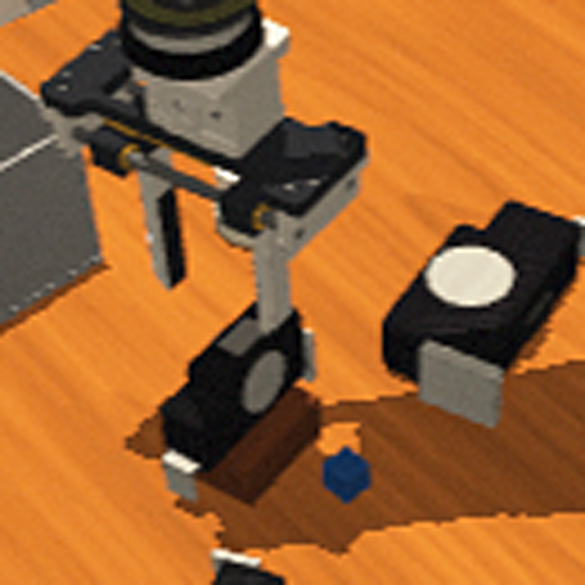

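The fingers straddle the case (disc at about (265,380) in the crop) and line up with it. Descend and grip.

arm_command --pt "0.7 0 0 20 0" --pt "0.7 0 0 45 0" --pt "0.7 0 0 68 0" --pt "0.7 0 0 82 0" --pt "0.7 0 0 87 0" --pt "0.5 0 0 87 0" --pt "0.4 0 0 87 0" --pt "0.3 0 0 87 0" --pt "0.2 0 0 87 0" --pt "0.2 0 0 87 0" --pt "0.2 0 0 87 0" --force 40

```text
clock: 4.85
eef_pos: [546.0, -247.1, 63.9]
eef_rot: [3.141, -0.0, 0.31]
wrist_force: [-0.9, -1.0, 5.9]
finger_gap: 33.9
finger_force: 40.0
```

arm_command --pt "0.2 0 0 -3 0" --pt "0.2 0 0 -10 0" --pt "0.2 0 0 -25 0" --pt "0.2 0 0 -45 0" --pt "0.2 0 0 -65 0" --pt "0.2 0 0 -80 0" --pt "0.2 0 0 -86 0" --pt "0.2 0 0 -86 0" --force 50

```text
clock: 5.85
eef_pos: [545.7, -247.0, 149.6]
eef_rot: [3.141, -0.0, 0.31]
wrist_force: [0.1, -0.5, -3.6]
finger_gap: 34.1
finger_force: 50.0
```

```bash
python3 - <<'E'
from fit import *
T=shot('top');S=shot('scene','s3.png')
s=monitor.read_state();print({k:np.round(s[k],3) for k in('clock','eef_pos','eef_rot','wrist_force','moment','finger_gap')})
x,y,z=s['eef_pos']
for n,p in(('T',T),('S',S)):
    for k in('hook','rule_heel'): print(k,n,[(np.round(d['rect']).tolist(),round(d['p'],2)) for d in find_in(p,k)])
    for nm,P in(('hook',(62,0,-36)),('heel',(-59,0,-35))): print(nm,proj(p,tf(x,y,.31)(P)[:2]+(z+P[2],)))
cv2.imwrite('pics/c3.png',cv2.resize(S['img'][70:170,190:320],None,fx=5,fy=5,interpolation=cv2.INTER_CUBIC)[:,:,::-1])
E
```

```text
{'clock': np.float64(5.95), 'eef_pos': array([ 545.492, -246.884,  148.738]), 'eef_rot': array([-3.141e+00,  1.000e-03,  3.090e-01]), 'wrist_force': array([ 0.318, -0.649, -3.345]), 'moment': array([-0.019,  0.048, -0.012]), 'finger_gap': np.float64(33.718)}
hook T []
rule_heel T [([330.0, 185.0, 25.0, 36.0], 0.78), ([378.0, 212.0, 23.0, 36.0], 0.52)]
hook [368.41399321 193.735272  ]
heel [383.24651162 235.94474854]
hook S [([326.0, 126.0, 13.0, 10.0], 0.61), ([228.0, 154.0, 4.0, 8.0], 0.44)]
rule_heel S [([241.0, 140.0, 36.0, 43.0], 0.96), ([303.0, 141.0, 60.0, 49.0], 0.73), ([238.0, 206.0, 30.0, 34.0], 0.62)]
hook [226.30687968 155.91161556]
heel [252.68683836 129.6346665 ]
```

View pics/c3.png

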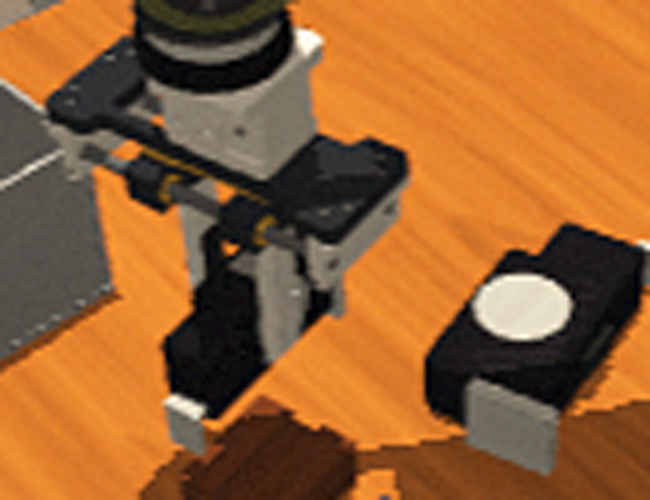

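arm_command --pt "0.2 4 -8 0 0.5" --pt "0.2 13 -27 0 2" --pt "0.2 26 -56 0 4" --pt "0.2 43 -92 0 6" --pt "0.2 60 -128 0 8.5" --pt "0.2 77 -165 0 11" --pt "0.2 94 -201 0 13" --pt "0.2 111 -238 0 15.5" --pt "0.2 128 -274 0 18" --pt "0.2 145 -310 0 20" --pt "0.2 160 -342 0 22" --pt "0.2 171 -366 0 24" --pt "0.2 178 -381 0 25" --pt "0.2 181.5 -388.5 0 25.1" --pt "0.2 181.5 -388.5 0 25.1" --pt "0.2 181.5 -388.5 0 25.1"

```text
clock: 8.15
eef_pos: [600.3, 177.7, 149.4]
eef_rot: [3.141, 0.0, -0.129]
wrist_force: [0.4, -1.2, -3.4]
finger_gap: 33.7
finger_force: 50.0
```

```bash
python3 - <<'E'
from fit import *
T=shot('top');S=shot('scene')
s=monitor.read_state();print({k:np.round(s[k],3) for k in('clock','eef_pos','eef_rot','wrist_force','moment','finger_gap')})
x,y,z=s['eef_pos'];a=s['eef_rot'][2]
for n,p in(('T',T),('S',S)):
    print(n,[(np.round(d['rect']).tolist(),round(d['p'],2)) for d in find_in(p,'hook')], proj(p,tf(x,y,a)((62,0,-36))[:2]+(z-36,)))
I=S['img'].copy()
B=tf(565,183,-.128)
for p in [(-77.5,0,57),(77.5,0,57),(77.5,60,57),(77.5,-60,57)]:
    cv2.circle(I,tuple(int(round(v)) for v in proj(S,B(p))),1,(255,0,0),-1)
q=tf(x,y,a)((60,0,0));cv2.circle(I,tuple(int(round(v)) for v in proj(S,(q[0],q[1],z-50))),1,(0,255,0),-1)
cv2.imwrite('pics/c4.png',cv2.resize(I[170:330,240:410],None,fx=3.7,fy=3.7,interpolation=cv2.INTER_CUBIC)[:,:,::-1])
E
```

```text
{'clock': np.float64(8.25), 'eef_pos': array([600.352, 177.69 , 149.526]), 'eef_rot': array([ 3.142, -0.   , -0.129]), 'wrist_force': array([-0.409, -0.217, -2.942]), 'moment': array([ 0.052,  0.026, -0.023]), 'finger_gap': np.float64(33.823)}
T [([368.0, 323.0, 12.0, 3.0], 0.49)] [223.05851431 174.79232656]
S [([326.0, 125.0, 16.0, 13.0], 0.65), ([311.0, 269.0, 6.0, 13.0], 0.63)] [308.7598581  270.92074298]
```

View pics/c4.png

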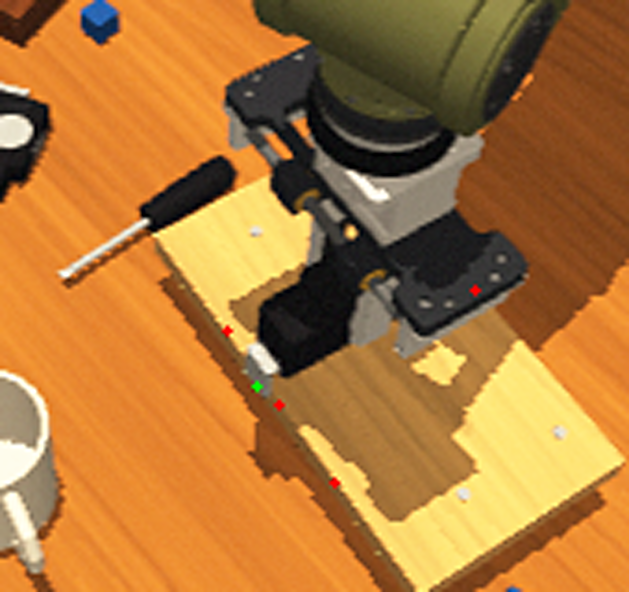

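arm_command --pt "0.2 5 0 8 0" --pt "0.2 5 0 18 0" --pt "0.2 5 0 28 0" --pt "0.2 5 0 36 0" --pt "0.2 5 0 42 0" --pt "0.2 5 0 45 0" --pt "0.2 5 0 46 0" --pt "0.2 5 0 46 0" --pt "0.2 5 0 46 0"

```text
clock: 9.48
eef_pos: [605.4, 177.7, 103.7]
eef_rot: [-3.141, -0.0, -0.129]
wrist_force: [0.1, 0.5, -3.0]
finger_gap: 33.5
finger_force: 50.0
```

arm_command --pt "0.2 0 0 1 0" --pt "0.2 0 0 2 0" --pt "0.2 0 0 3 0" --pt "0.2 0 0 3 0"

```text
clock: 9.98
eef_pos: [605.2, 177.6, 100.3]
eef_rot: [3.142, 0.0, -0.129]
wrist_force: [-0.5, 0.6, -3.5]
finger_gap: 33.9
finger_force: 50.0
```

arm_command --pt "0.2 0 0 1 0" --pt "0.2 0 0 2 0" --pt "0.2 0 0 2 0"

```text
clock: 10.35
eef_pos: [605.4, 177.7, 98.9]
eef_rot: [-3.141, -0.0, -0.129]
wrist_force: [-1.0, -0.6, 3.4]
finger_gap: 33.6
finger_force: 50.0
```

arm_command --pt "0.2 0 0 -1.5 0" --pt "0.2 0 0 -2.5 0" --pt "0.2 -3 0 -2.5 0" --pt "0.2 -7 0 -2.5 0" --pt "0.2 -11 0 -2.5 0" --pt "0.2 -14 0 -2.5 0" --pt "0.2 -17 0 -2.5 0" --pt "0.2 -20 0 -2.5 0" --pt "0.2 -23 0 -2.5 0" --pt "0.2 -26 0 -2.5 0" --pt "0.2 -30 0 -2.5 0" --pt "0.2 -30 0 -2.5 0"

```text
clock: 11.85
eef_pos: [575.4, 181.6, 101.1]
eef_rot: [-3.142, -0.0, -0.128]
wrist_force: [3.9, -1.1, -4.5]
finger_gap: 34.0
finger_force: 50.0
```

```bash
python3 - <<'E'
from fit import *
S=shot('scene')
s=monitor.read_state();print({k:np.round(s[k],3) for k in('clock','eef_pos','eef_rot','wrist_force','moment')})
cv2.imwrite('pics/c5.png',cv2.resize(S['img'][200:310,260:370],None,fx=5,fy=5,interpolation=cv2.INTER_CUBIC)[:,:,::-1])
E
```

```text
{'clock': np.float64(11.9), 'eef_pos': array([575.511, 181.504, 101.075]), 'eef_rot': array([-3.142, -0.   , -0.129]), 'wrist_force': array([ 3.14 , -0.742, -3.839]), 'moment': array([-0.123, -0.807,  0.001])}
```

View pics/c5.png

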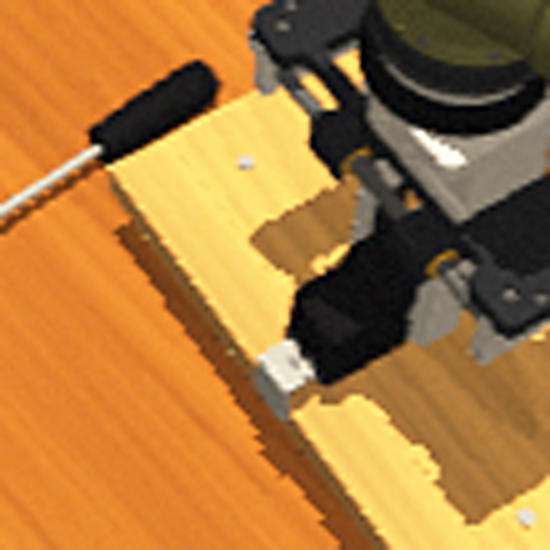

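The hook has caught on the far edge (about (275,385) in the crop) and the blade is starting to draw out. Keep backing off.

arm_command --pt "0.2 -3 0 0 0" --pt "0.2 -7 0 0 0" --pt "0.2 -11 0 0 0" --pt "0.2 -15 0 0 0" --pt "0.2 -19 0 0 0" --pt "0.2 -23 0 0 0" --pt "0.2 -27 0 0 0" --pt "0.2 -31 0 0 0" --pt "0.2 -35 0 0 0" --pt "0.2 -39 0 0 0" --pt "0.2 -42 0 0 0" --pt "0.2 -42 0 0 0"

```text
clock: 13.4
eef_pos: [533.7, 187.0, 101.0]
eef_rot: [-3.142, 0.0, -0.128]
wrist_force: [4.1, -0.0, -3.1]
finger_gap: 33.2
finger_force: 50.0
```

```bash
python3 - <<'E'
from fit import *
S=shot('scene');T=shot('top')
s=monitor.read_state();print({k:np.round(s[k],3) for k in('clock','eef_pos','eef_rot','wrist_force','moment')})
a=cv2.resize(S['img'][180:290,270:380],(550,550),interpolation=cv2.INTER_CUBIC)
cv2.imwrite('pics/c6.png',a[:,:,::-1])
E
```

```text
{'clock': np.float64(13.5), 'eef_pos': array([533.855, 186.951, 101.003]), 'eef_rot': array([-3.142, -0.   , -0.129]), 'wrist_force': array([ 4.441,  0.572, -3.881]), 'moment': array([ 0.026, -1.016,  0.058])}
```

View pics/c6.png

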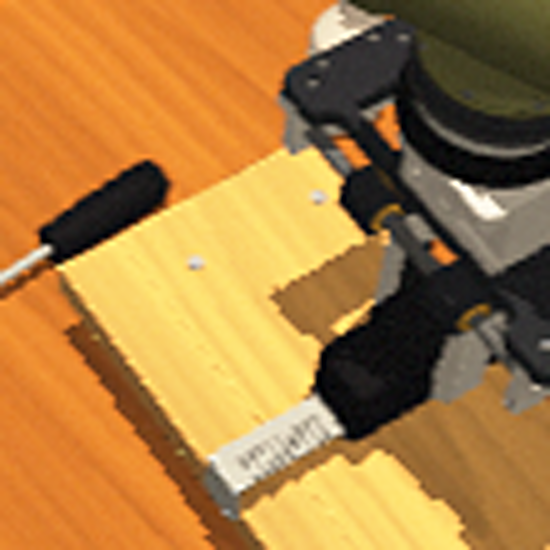

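The blade is well out and the hook is still over the edge at (225,480). Lower the heel behind the near edge, watching the force.

arm_command --pt "0.2 0 0 1 0" --pt "0.2 0 0 2 0" --pt "0.2 0 0 3 0" --pt "0.2 0 0 3.5 0" --pt "0.2 0 0 3.5 0"

```text
clock: 14.12
eef_pos: [534.2, 186.9, 97.6]
eef_rot: [-3.141, -0.001, -0.129]
wrist_force: [5.1, -0.6, -0.4]
finger_gap: 33.7
finger_force: 50.0
```

arm_command --pt "0.2 0 0 1 0" --pt "0.2 0 0 2 0" --pt "0.2 0 0 2 0"

```text
clock: 14.5
eef_pos: [534.1, 186.9, 95.5]
eef_rot: [-3.141, -0.001, -0.129]
wrist_force: [4.4, -0.6, -0.2]
finger_gap: 34.1
finger_force: 50.0
```

arm_command --pt "0.2 1 0 0.5 0" --pt "0.2 2 0 0.5 0" --pt "0.2 3 0 0.5 0" --pt "0.2 3 0 0.5 0"

```text
clock: 15.0
eef_pos: [537.0, 186.5, 94.9]
eef_rot: [-3.142, -0.0, -0.129]
wrist_force: [6.2, 0.3, -1.5]
finger_gap: 33.3
finger_force: 50.0
```

arm_command --pt "0.2 1 0 0 0" --pt "0.2 2 0 0 0" --pt "0.2 2 0 0 0"

```text
clock: 15.38
eef_pos: [538.9, 186.2, 95.0]
eef_rot: [-3.142, -0.0, -0.129]
wrist_force: [5.6, -0.1, -1.3]
finger_gap: 33.9
finger_force: 50.0
```

arm_command --pt "0.2 1 0 0 0" --pt "0.2 1 0 0 0"

```text
clock: 15.62
eef_pos: [539.9, 186.1, 94.9]
eef_rot: [-3.142, -0.0, -0.129]
wrist_force: [5.4, -0.6, -1.4]
finger_gap: 33.8
finger_force: 50.0
```

arm_command --pt "0.2 0.7 0 0 0" --pt "0.2 1.5 0 0 0" --pt "0.2 1.5 0 0 0"

```text
clock: 16.0
eef_pos: [541.4, 185.9, 94.9]
eef_rot: [-3.142, -0.0, -0.129]
wrist_force: [4.7, -0.4, -0.8]
finger_gap: 34.0
finger_force: 50.0
```

arm_command --pt "0.2 0.5 0 0 0" --pt "0.2 1 0 0 0" --pt "0.2 1 0 0 0"

```text
clock: 16.38
eef_pos: [542.3, 185.8, 95.0]
eef_rot: [3.142, -0.0, -0.129]
wrist_force: [5.8, 0.0, -1.3]
finger_gap: 33.5
finger_force: 50.0
```

arm_command --pt "0.2 0.5 0 0 0" --pt "0.2 1 0 0 0" --pt "0.2 1 0 0 0"

```text
clock: 16.75
eef_pos: [543.3, 185.7, 94.9]
eef_rot: [-3.142, -0.0, -0.129]
wrist_force: [4.5, 0.3, -1.3]
finger_gap: 34.0
finger_force: 50.0
```

arm_command --pt "0.2 0.5 0 0 0" --pt "0.2 1 0 0 0" --pt "0.2 1 0 0 0"

```text
clock: 17.12
eef_pos: [544.0, 185.6, 94.8]
eef_rot: [3.141, 0.001, -0.129]
wrist_force: [1.1, 0.3, -1.2]
finger_gap: 33.8
finger_force: 50.0
```

arm_command --pt "0.2 0.5 0 0 0" --pt "0.2 1 0 0 0" --pt "0.2 1 0 0 0"

```text
clock: 17.5
eef_pos: [544.3, 185.6, 94.6]
eef_rot: [3.141, 0.003, -0.128]
wrist_force: [-5.5, 1.4, 2.4]
finger_gap: 33.8
finger_force: 50.0
```

arm_command --pt "0.2 0.5 0 0 0" --pt "0.2 1 0 0 0" --pt "0.2 1 0 0 0"

```text
clock: 17.88
eef_pos: [544.5, 185.6, 94.4]
eef_rot: [3.141, 0.005, -0.128]
wrist_force: [-10.5, 2.0, 4.4]
finger_gap: 33.8
finger_force: 50.0
```

```bash
python3 - <<'E'
from fit import *
for i in range(3):
    S=shot('scene')
    s=monitor.read_state();print({k:np.round(s[k],3) for k in('eef_pos','eef_rot','wrist_force','moment')})
V=[S,shot('top')]
bd=lambda v:[box(-77.5,v[3]-77.5,145,37,59)]
E
```

```text
{'eef_pos': array([544.485, 185.552,  94.391]), 'eef_rot': array([ 3.141,  0.005, -0.128]), 'wrist_force': array([-11.179,   1.603,   4.106]), 'moment': array([0.561, 2.443, 0.072])}
{'eef_pos': array([544.494, 185.558,  94.41 ]), 'eef_rot': array([ 3.141,  0.005, -0.128]), 'wrist_force': array([-10.52 ,   1.866,   5.199]), 'moment': array([0.531, 2.462, 0.101])}
{'eef_pos': array([544.464, 185.576,  94.403]), 'eef_rot': array([ 3.141,  0.005, -0.128]), 'wrist_force': array([-10.61 ,   1.782,   4.046]), 'moment': array([0.541, 2.407, 0.093])}
```

arm_command --pt "0.2 -0.8 0 0 0" --pt "0.2 -1.4 0 0 0" --pt "0.2 -1.4 0 0 0"

```text
clock: 18.45
eef_pos: [544.2, 185.5, 94.4]
eef_rot: [3.141, 0.002, -0.129]
wrist_force: [-5.3, 1.8, -3.5]
finger_gap: 33.6
finger_force: 50.0
```

arm_command --pt "0.2 0 0 1 0" --pt "0.2 0 0 2 0" --pt "0.2 0 0 2 0"

```text
clock: 18.82
eef_pos: [544.3, 185.5, 93.0]
eef_rot: [3.141, 0.002, -0.128]
wrist_force: [-8.1, 1.3, 3.3]
finger_gap: 33.6
finger_force: 50.0
```

arm_command --pt "0.2 0 0 1 0" --pt "0.2 0 0 1 0"

```text
clock: 19.08
eef_pos: [544.3, 185.6, 92.6]
eef_rot: [3.141, 0.001, -0.128]
wrist_force: [-11.2, 0.6, 9.1]
finger_gap: 33.8
finger_force: 50.0
```

arm_command --pt "0.2 -0.6 0 0 0" --pt "0.2 -1.2 0 0 0" --pt "0.2 -1.2 0 0 0"

```text
clock: 19.45
eef_pos: [544.1, 185.6, 92.5]
eef_rot: [-3.141, -0.001, -0.129]
wrist_force: [-2.7, -0.2, 6.7]
finger_gap: 34.0
finger_force: 50.0
```

arm_command --pt "0.2 0 0 1 0" --pt "0.2 0 0 1 0"

```text
clock: 19.7
eef_pos: [544.1, 185.6, 91.7]
eef_rot: [-3.141, -0.001, -0.129]
wrist_force: [-3.8, -1.0, 7.4]
finger_gap: 33.2
finger_force: 50.0
```

arm_command --pt "0.2 0 0 1 0" --pt "0.2 0 0 1 0"

```text
clock: 19.95
eef_pos: [544.1, 185.6, 90.7]
eef_rot: [-3.141, -0.001, -0.129]
wrist_force: [-4.3, -0.9, 9.2]
finger_gap: 33.7
finger_force: 50.0
```

arm_command --pt "0.2 0 0 1 0" --pt "0.2 0 0 1 0"

```text
clock: 20.2
eef_pos: [544.1, 185.6, 89.8]
eef_rot: [-3.141, -0.001, -0.129]
wrist_force: [-4.5, -1.1, 9.4]
finger_gap: 33.4
finger_force: 50.0
```

arm_command --pt "0.2 0 0 1 0" --pt "0.2 0 0 1 0"

```text
clock: 20.45
eef_pos: [544.1, 185.6, 89.3]
eef_rot: [-3.141, -0.001, -0.128]
wrist_force: [-7.6, -1.5, 14.4]
finger_gap: 33.7
finger_force: 50.0
```

arm_command --pt "0.2 0 0 0.7 0" --pt "0.2 0 0 0.7 0"

```text
clock: 20.7
eef_pos: [544.1, 185.6, 89.2]
eef_rot: [-3.141, -0.002, -0.128]
wrist_force: [-10.8, -2.3, 21.2]
finger_gap: 33.7
finger_force: 50.0
```

arm_command --pt "0.2 -0.6 0 0 0" --pt "0.2 -1.2 0 0 0" --pt "0.2 -1.2 0 0 0"

```text
clock: 21.08
eef_pos: [544.0, 185.6, 89.2]
eef_rot: [-3.141, -0.004, -0.129]
wrist_force: [-0.8, -2.4, 15.4]
finger_gap: 33.4
finger_force: 50.0
```

arm_command --pt "0.2 0 0 0.4 0" --pt "0.2 0 0 0.4 0" --pt "0.2 0 0 0.4 0"

```text
clock: 21.45
eef_pos: [544.0, 185.6, 89.1]
eef_rot: [-3.141, -0.004, -0.129]
wrist_force: [-3.2, -4.1, 19.8]
finger_gap: 33.8
finger_force: 50.0
```

arm_command --pt "0.2 0 0 -0.8 0" --pt "0.2 0 0 -1.6 0" --pt "0.2 0 0 -1.6 0" --force 15

```text
clock: 21.82
eef_pos: [543.9, 185.7, 89.2]
eef_rot: [-3.141, -0.004, -0.129]
wrist_force: [4.8, -0.8, 3.8]
finger_gap: 33.5
finger_force: 15.0
```

arm_command --pt "0.38 0 0 0 0" --pt "0.42 0 0 0 0" --pt "0.5 0 0 0 0" --pt "0.6 0 0 0 0" --pt "0.65 0 0 0 0" --pt "0.65 0 0 0 0"

```text
clock: 22.58
eef_pos: [542.5, 185.8, 88.4]
eef_rot: [3.142, 0.0, -0.129]
wrist_force: [-0.4, 0.3, -0.4]
finger_gap: 60.9
finger_force: 0.0
```

arm_command --pt "0.65 0 0 -8 0" --pt "0.65 0 0 -25 0" --pt "0.65 0 0 -50 0" --pt "0.65 0 0 -80 0" --pt "0.65 0 0 -110 0" --pt "0.65 -40 0 -130 0" --pt "0.65 -90 0 -140 0" --pt "0.65 -140 0 -145 0" --pt "0.65 -170 30 -145 0" --pt "0.65 -190 60 -145 0" --pt "0.65 -190 80 -145 0" --pt "0.65 -190 80 -145 0"

```text
clock: 24.08
eef_pos: [343.9, 130.3, 234.7]
eef_rot: [-3.141, -0.002, -0.13]
wrist_force: [-0.8, 0.2, 0.2]
finger_gap: 61.1
finger_force: 0.0
```

```bash
python3 - <<'E'
from fit import *
S=shot('scene');T=shot('top')
s=monitor.read_state();print({k:np.round(s[k],3) for k in('clock','eef_pos','wrist_force')})
a=cv2.resize(S['img'][195:315,270:390],(580,580),interpolation=cv2.INTER_CUBIC)
b=cv2.resize(T['img'][170:250,160:200+40],(580,580),interpolation=cv2.INTER_CUBIC)[:, :]
cv2.imwrite('pics/c7.png',cv2.resize(np.hstack([a,b]),(798,399))[:,:,::-1])
for V in([S,T],[S]):
    M=[near(p,'rule_centre',(545,185,85)) for p in V]
    f=lambda v:[box(-55,v[3],17,59,117),box(-55,55,17,59,59+v[4]),box(-63,-55,17,49,59+v[4]),box(60+v[5],64+v[5],11,39,68),box(50,64+v[5],11,66,68)]
    r=fit(V,M,f,[542,186,-.128,25,40,40],[5,5,.05,5,5,6]);print(np.round(r[0],3),r[1])
E
```

```text
{'clock': np.float64(24.175), 'eef_pos': array([344.104, 131.115, 234.173]), 'wrist_force': array([-0.368,  0.747,  0.252])}
[ 5.43571e+02  1.86762e+02 -1.29000e-01  2.69860e+01  3.95990e+01
  3.93330e+01] -1.7652171774007759
[ 5.42748e+02  1.84864e+02 -1.30000e-01  2.96290e+01  3.54230e+01
  3.86440e+01] -0.8928794503435353
```

View pics/c7.png

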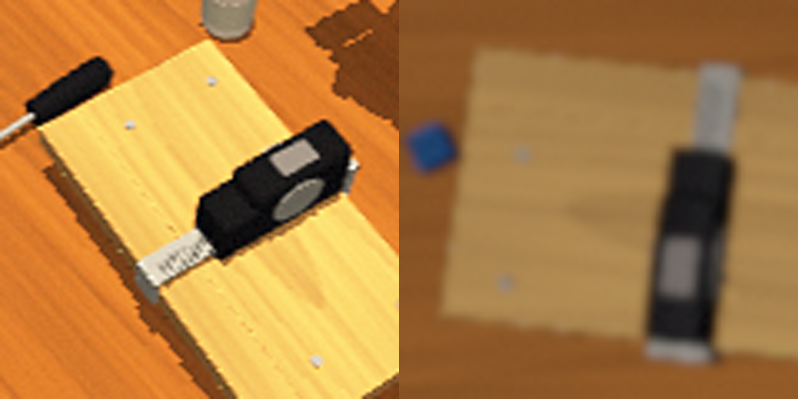

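```bash
python3 -c "
from cell import job; print(job.sign_off())"
```

```text
the job is handed in; nothing more can be done
None
```

The job is handed in: the rule lies flat and square across the board near the middle, hook and heel on the two edges, with the blade locked at about 39 mm (width about 154 mm, read from the pictures). Force readings and the last look suggest the brake is fully in, and the arm is clear; I don't have the verdict.

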